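# Tighten the eye screw of a filter cell with a tommy bar

### The job

The pressure filter cell on the lab bench is not closed yet: take the steel rod from its rest, slide it through the loop of the cell's eye screw until it sticks out beyond, and with it as a lever turn the screw clockwise (seen from above) until it bites and is firmly snug, without over-tightening it. Draw the rod out without loosening the screw and lay it back in its rest, leaving everything else on the bench undisturbed.

Things in the scene. Friction and masses are not known exactly. Their poses are not given: they have to be found in the camera images.
- loop (a point): Centre of the loop of the steel eye screw on the filter cell's crossbar, 130 mm above the bench. x axis along the hole (level), z up. The loop is a short tube: hole 16 mm across and 18 mm long, 28 mm outside. The screw turns about the vertical through this point, without sinking; clockwise from above tightens. A 10 mm rod in it swings about 17 degrees to each side before it bears.
- eye: The eye screw; origin on its axis 30 mm below the loop's centre, x along the hole. Free, it drags at about 0.12 N m and stays where left. 35 to 85 degrees clockwise from its start (hidden, differs each time) it bites; from there the torque climbs 4 N m per rad. Firmly snug: 0.35 to 0.5 N m in all (about 4 N at 105 mm); over 0.8 spoils it. Turning back over 0.02 rad from rest loosens it.
- seat: The seat inside the crossbar's boss, hidden, on which the tight screw presses. Origin on the turning axis, 30 mm below the loop's centre; its axes are the cell's and do not tell where the screw will bite.
- cell: The filter cell, fixed: grey base plate 130 x 130 mm, steel can 94 mm across up to 64 mm, two pillars, a dark crossbar 134 mm long along its y axis from 76 to 96 mm height (nuts to 102 mm), with a round boss 44 mm across up to 100 mm. Origin on the bench under the screw's axis, z up.
- rod_mid (a point): Middle of the loose steel rod: plain, round, 10 mm thick, 200 mm long, 53 to 98 g; x axis along it, both ends alike. It lies level in its rest, its axis 37 mm above the bench, and can be gripped from above between the rest's two posts.
- rest: The rod's rest, fixed: base plate 190 x 36 x 6 mm, two posts 75 mm either side of the middle along its x axis, each 10 mm thick along x with an open V notch on top, 25 mm wide at the mouth, 45 mm high. Origin on the bench under the middle. The rod lies along the rest's x axis, middle over middle, its axis 37 mm above the origin.
- tray: Low steel instrument tray, fixed, 110 x 190 x 16 mm; it and the rest may be on either side of the cell. Only in the way.
- dish: Bystander, loose: closed petri dish, 56 mm across, 15 mm high. Origin at its underside. Leave it alone.
- beaker: Bystander, loose: small empty glass beaker, 60 mm across, 70 mm high. Origin at its underside. Leave it alone.
- jar: Bystander, loose: small clear jar with a blue cap, 44 mm across, 55 mm high. Origin at its underside. Leave it alone.
- spatula: Bystander, loose: thin steel lab spatula lying flat, 160 mm long. Origin at its underside. Leave it alone.
- wash: Bystander, loose: white wash bottle, 64 mm across, 170 mm high. Origin at its underside. Leave it alone.
Things that resemble listed ones, but are neither listed nor needed, are in the scene too. Of the things that look like the rest, the middle-sized one is meant.

How it is judged:
By the outcome, as a careful person would: the job done as asked, in the order asked, and still so for the second after the job is handed in, with the robot touching nothing.
It also fails if it takes over 72 s, if anything falls off the work surface, if the arm or the gripper's body presses on something with over 40 N, if the wrist force passes 120 N, or if a joint passes its speed limit or range.

### The arm

A 7-joint arm with a two-finger parallel gripper is mounted at the origin on the work surface. World frame = base frame: x ahead of the robot, y to its left, z up, the work surface at z = 0. Lengths are in m, angles in rad, forces in N, time in s.
With the tool pointing down it reaches from about 0.4 to 0.875 m from the base axis. Payload 4.4 kg.
Tool frame: the origin (TCP) lies on the centre line of the jaws, within the pads' length; the fingertips stand 11 mm ahead of it and the grasp point (between the pads) lies 8 mm behind it; z points along the fingers, y is the line along which they close (so a half turn about z gives the same grasp; the last joint's range is limited). The gripper opens to 85 mm and grips with 20 to 120 N. Pads are 22 mm wide; open, the fingers measure 114 mm over their backs; the gripper's body (76 mm by 85 mm) begins 54 mm behind the grasp point. The pads swing forward as they close: fully open they stand 13 mm farther back than shut.
Start: joints at [1.156, 0.628, 0.038, 1.517, -0.027, 0.996, -0.02], TCP at [0.222, -0.611, 0.242] pointing down, gripper open.
Joint ranges: [-3.06, 3.06], [-0.37, 2.12], [-1.25, 1.32], [0.18, 2.47], [-1.1, 4.24], [0.23, 1.98], [-2.94, 2.94]. Speed limits (rad/s): [2.57, 2.57, 3.14, 3.14, 3.14, 3.14, 3.14].

### API

Orientations are given as a unit quaternion [x, y, z, w].
In Python, from rig import robot gives the robot as it stands.
- The arm moves only by the tool jog_arm, never from a script. Its argument "commands" is a list of rows, each a list of 5 numbers: the closure, from 0 (fully open) to 1 (shut), then the shift along the world's x, y, z in units of 2.5 cm (1.0 is 2.5 cm), then the turn about the world's z in units of 0.12 rad (1.0 is 0.12 rad). In form: [[fingers, tx, ty, tz, roll], ...]. A call has 1 to 8 rows; each row shifts and turns the commanded pose from where the row before left it; what a row does not reach is not made up. A row lasts 1/12 s, in which the tool goes at most 41.7 mm and 7.16 degrees, less where a joint would pass 70% of its speed; a pose out of reach is approached as far as the arm can. A call with a number of a shift or a turn outside -1 to 1 is refused whole. A call with a gripper value outside its range is refused whole. The fingers move at their own pace and stop on an object; "squeeze" is the grip in N (left out, the last holds). Time passes only in rows, so rows that do not move let the fingers close. It gives the time, the measured TCP pose, the force, the opening and the grip force at its end, in the units of the state.
- robot.state(): the state, without advancing time (a new reading comes with each control period).
- robot.camera(name): name is "side" or "top"; returns the picture (420x560x3 uint8, blue, green, red); there is no depth.
- robot.camera_model(name): a dict with "K" (3x3 intrinsics, pixels), "k1" (the pictures are not rectified: a ray, as slopes to the right and down, at radius r is drawn at 1 + k1 r^2 times it, then the intrinsics apply), "R" (3x3) and "t" (3): a world point X has camera coordinates R X + t. Camera axes: x right, y down, z forward; pixel columns grow to the right and rows downward; lengths in m; the calibration is good to about 2 mm. A picture is of the moment at which its call begins. camera_model takes no time and is no camera call.
- robot.sign_off(): hands the job in; it is judged then, once.
Trained networks look in the newest picture that a camera, given by its name, has taken for a name from the list of things; names that differ only in an ending like _2 or _b are one class to them, and where a whole thing is asked for, a point or a joint stands for the part that bears it (a point fixed in the world has none). Each returns a list of dicts, best first, with "conf" (0 to 1); they miss things now and then, are a little off and sometimes report something else, mostly with a low value. They report only what shows in the picture. A call takes as long as a camera call. They do not tell look-alikes from the thing itself.
- robot.search_frame(label, camera): "position" ([x, y, z] in m, in world coordinates, good to about 4 mm: the middle of the surface that is visible of it).
The state is a dict: "time_s": time; "joints": joint angles; "qvel": joint speeds; "tau": joint torques, N m; "eef_pos": TCP position; "eef_rot": TCP orientation; "ft_force": force on the tool from outside, world axes, zero at the start; "ft_torque": the same for the moment, N m; "width": finger opening in m; "grasp_force": force on a finger pad.
Only numpy, scipy, OpenCV 4.12 (cv2) and the standard library are available. Lean on these libraries where they do the work, as an engineer would, in place of code of your own. Each camera call takes 0.05 s, during which the arm holds its last target. There are 200 camera calls.

## Working session

There is one attempt and no reset: what is moved stays moved. The work goes in short steps, Python scripts to look and compute and a tool call to move; the robot and the scene stay as the last step left them, time stands still between calls to the robot, and variables do not carry over. Pictures are saved under pics/ and viewed, at most 10 in all, crops included, and the job is handed in when it is done.

Besides the shell and the picture viewer there is one more tool, called after ">>>" in YAML: its name, and indented under it one key for each argument. jog_arm: Moves the arm, as the interface text tells. Shifts and turns lie within -1 to 1; 1 stands for 2.5 cm of shift or 0.12 rad of turn. Its arguments: {"type":"object","properties":{"commands":{"type":"array","items":{"type":"array","items":{"type":"number","minimum":-1,"maximum":1}}},"squeeze":{"type":"number"}},"required":["commands"]}

```bash
mkdir -p pics
cat > h.py <<'E'
import numpy as np, cv2
from rig import robot
def snap(n,f):
    im=robot.camera(n); cv2.imwrite('pics/'+f,im); return im
def proj(n,P):
    m=robot.camera_model(n); P=np.atleast_2d(P); c=P@np.array(m['R']).T+np.array(m['t'])
    s=c[:,:2]/c[:,2:]; s=s*(1+m['k1']*(s**2).sum(1,keepdims=True)); K=np.array(m['K'])
    return s@K[:2,:2].T+K[:2,2]
def ray(n,px):
    m=robot.camera_model(n);K=np.array(m['K']);d=(np.array(px,float)-K[:2,2])/[K[0,0],K[1,1]]
    s=d.copy()
    for _ in range(20): s=d/(1+m['k1']*(s@s))
    R=np.array(m['R']);t=np.array(m['t']); return -R.T@t, R.T@np.array([s[0],s[1],1])
def onz(n,px,z):
    o,d=ray(n,px); return o+d*(z-o[2])/d[2]
E
python3 - <<'E'
from h import *
a=snap('top','t0.png');b=snap('side','s0.png')
for n in ['top','side']:
    m=robot.camera_model(n);print(n,-np.array(m['R']).T@m['t'],np.array(m['K'])[0,0],m['k1'])
    for l in ['loop','eye','cell','rod_mid','rest','tray','dish','beaker','jar','spatula','wash']:
        print(l,[(np.round(d['position'],3).tolist(),round(d['conf'],2)) for d in robot.search_frame(l,n)][:4])
print(robot.state())
E
```

```text
top [ 0.31576732 -0.07933146  1.27246194] 537.7332482596933 -0.05199823140077958
loop [([0.572, -0.046, 0.138], 0.5), ([0.53, -0.269, 0.039], 0.23)]
eye [([0.569, -0.048, 0.14], 0.74)]
cell [([0.558, -0.045, 0.063], 0.93)]
rod_mid [([0.527, -0.274, 0.042], 0.55)]
rest [([0.229, -0.285, 0.011], 0.87), ([0.524, -0.266, 0.004], 0.73), ([0.742, 0.117, 0.053], 0.18)]
tray [([0.519, 0.287, 0.006], 0.93)]
dish [([0.388, -0.033, 0.014], 0.69)]
beaker [([0.793, -0.166, 0.04], 0.66), ([0.524, -0.267, 0.008], 0.3)]
jar [([0.736, 0.112, 0.049], 0.53)]
spatula [([0.717, -0.007, 0.009], 0.61), ([0.794, -0.164, 0.04], 0.39)]
wash [([0.588, -0.427, 0.111], 0.8)]
side [0.43424655 0.68894911 1.04191401] 456.29675293403847 0.016979644090624073
loop [([0.563, -0.038, 0.121], 0.58)]
eye [([0.57, -0.045, 0.123], 0.68), ([0.747, 0.126, 0.047], 0.56)]
cell [([0.566, -0.023, 0.042], 0.72), ([0.524, -0.272, 0.005], 0.55), ([0.531, -0.268, 0.041], 0.19)]
rod_mid [([0.531, -0.267, 0.041], 0.54), ([0.524, -0.268, 0.004], 0.43)]
rest [([0.234, -0.284, 0.008], 0.93), ([0.334, 0.129, 0.003], 0.89), ([0.525, -0.267,
[... 342 characters left out ...]
me_s': 1.2, 'joints': array([ 1.15620251,  0.6284063 ,  0.03846689,  1.51738935, -0.02698165,
        0.99632522, -0.02000203]), 'qvel': array([ 0.00139968,  0.00067232,  0.00029532, -0.00048199,  0.00030217,
       -0.00082856, -0.0018665 ]), 'tau': array([-4.63632259e-04, -5.63277590e+01,  1.22561004e+00, -1.93780124e+01,
        1.10276998e-02,  1.42455923e-03, -6.02368075e-06]), 'eef_pos': array([ 0.22218866, -0.61085604,  0.24231215]), 'eef_rot': array([ 9.84830499e-01,  1.73519128e-01,  1.86929731e-05, -9.20331454e-06]), 'ft_force': array([ 0.9993485 , -0.29571344,  0.18695035]), 'ft_torque': array([0.01740509, 0.00047363, 0.00605666]), 'grasp_force': 0.0, 'width': 0.08556131951933543}
```

View pics/t0.png

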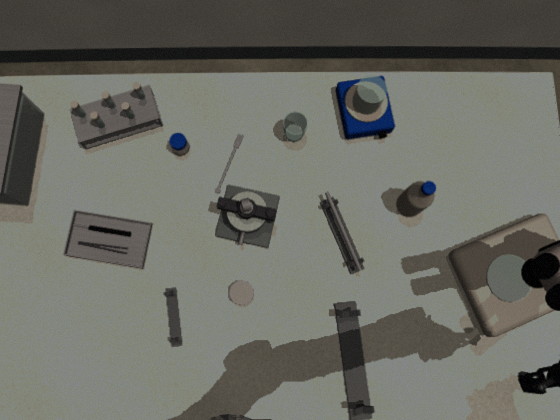

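View pics/s0.png

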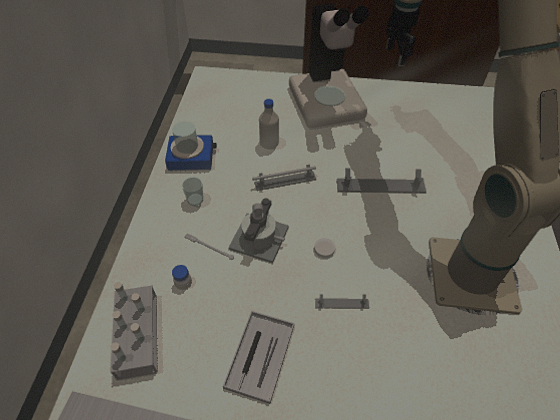

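The top view shows the rod in the middle-sized rest at about (340,232). The cell is at (248,210), with the loop at about (246,206). I'll enlarge both for orientation.

Run:
```python
from h import *
t=cv2.imread('pics/t0.png');s=cv2.imread('pics/s0.png')
def c(im,x,y,w,h,W,H): return cv2.convertScaleAbs(cv2.resize(im[y:y+h,x:x+w],(W,H),interpolation=cv2.INTER_CUBIC),alpha=1.6)
a=np.vstack([np.hstack([c(t,210,180,75,75,400,400)[:300],c(t,310,185,75,100,400,533)[:300]]) if 0 else np.hstack([c(t,211,180,70,52,400,297),c(t,300,185,80,60*1+30,400,450)[:297]]),
 np.hstack([c(s,225,190,70,52,400,297),c(s,245,155,80,60,400,297)])])
cv2.imwrite('pics/c0.png',a)
```

```text
(no output)
```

View pics/c0.png

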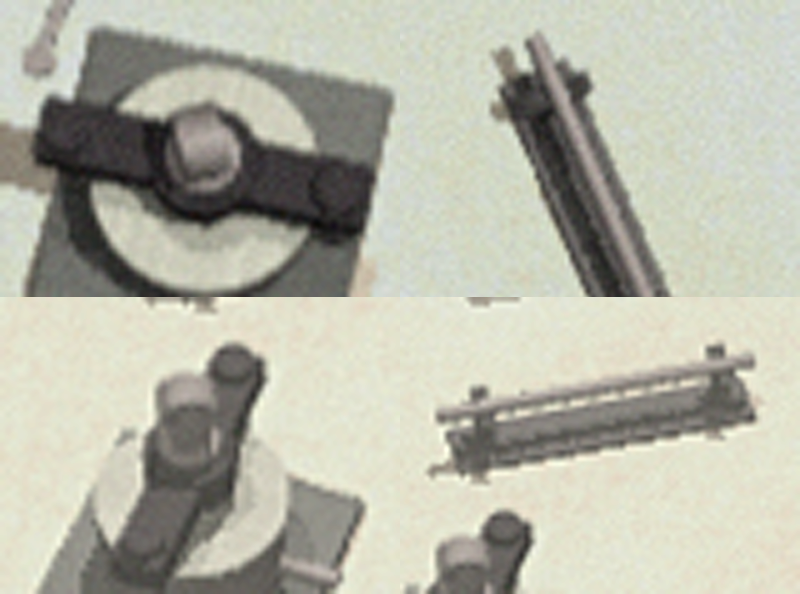

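The crop shows the rod lying in the V notches. The loop tube is tilted slightly against the bar, so I'll average frames and fit both directions.

Run:
```python
from h import *
t=np.mean([robot.camera('top').astype(float) for _ in range(10)],0);s=np.mean([robot.camera('side').astype(float) for _ in range(10)],0)
np.savez('avg.npz',t=t,s=s)
def c(im,x,y,w,h,k):
    o=cv2.resize(im[y:y+h,x:x+w],None,fx=k,fy=k,interpolation=cv2.INTER_CUBIC)
    return np.clip((o-20)*1.5,0,255).astype(np.uint8)
a=c(t,232,193,32,32,12);b=c(s,243,193,32,32,12)
cv2.imwrite('pics/c1.png',np.hstack([a,b]))
for n in ['top','side']:
    print(n,proj(n,[.570,-.046,.13]))
    for ang in range(0,180,30):
        pass
print(proj('top',[[.527,-.27,.037]]),proj('side',[[.527,-.27,.037]]))
```

```text
top [[245.18793341 205.86434025]]
side [[258.72560855 208.79560764]]
[[342.39456234 231.16769479]] [[284.3473016  172.89842562]]
```

View pics/c1.png

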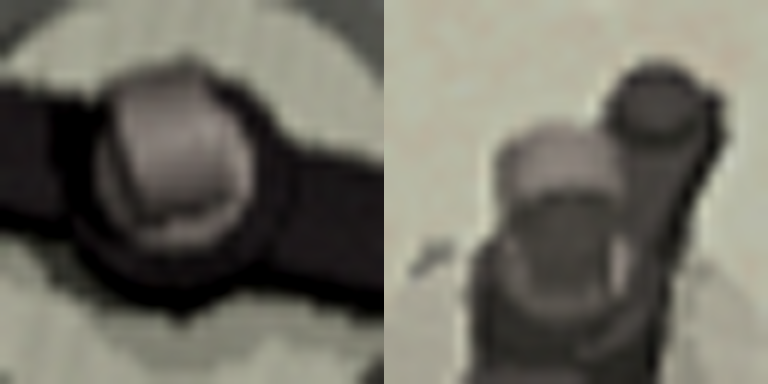

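The end edges of the tube run about 15° off the image vertical, so the hole axis has a yaw of about 106°. I'll check this by overlaying rod and loop models on both views.

```bash
cat >> h.py <<'E'
def tube(c,yaw,L=.018,r=.014):
    u=np.array([np.cos(yaw),np.sin(yaw),0]);e=np.array([-u[1],u[0],0]);a=np.linspace(0,2*np.pi,40)
    return [np.array(c)+s*L/2*u+r*(np.cos(a)[:,None]*e+np.sin(a)[:,None]*[0,0,1]) for s in(-1,1)]
def over(items,views,f,bright=1.5):
    out=[]
    for n,im,x,y,w,h,k in views:
        o=np.clip((cv2.resize(im[y:y+h,x:x+w].astype(float),None,fx=k,fy=k,interpolation=cv2.INTER_CUBIC)-20)*bright,0,255).astype(np.uint8).copy()
        for P,col in items:
            p=(proj(n,P)-[x,y]+.5)*k
            cv2.polylines(o,[np.round(p).astype(int)],False,col,1,cv2.LINE_AA)
        out.append(o)
    cv2.imwrite('pics/'+f,np.vstack([np.hstack(out[:2]),np.hstack(out[2:])]))
E
python3 - <<'E'
from h import *
d=np.load('avg.npz');t,s=d['t'],d['s']
for n,px in [('top',(328,192.6)),('side',(253,178.6)),('side',(315.4,167.2))]: print(n,onz(n,px,.037))
L=np.array([.570,-.046,.13]);M=np.array([.529,-.269,.037]);y=np.radians(22.8)
u=np.array([np.cos(y),np.sin(y),0])
it=[(c,(0,255,0)) for c in tube(L,np.radians(106))]+[(np.array([M-.1*u,M+.1*u]),(0,0,255))]
over(it,[('top',t,230,192,34,25,11),('side',s,243,193,34,25,11),('top',t,302,182,75,58+32,5),('side',s,246,150,75,90,5)],'o1.png')
E
```

```text
top [ 0.62022939 -0.23962712  0.037     ]
side [ 0.61801412 -0.23502675  0.037     ]
side [ 0.43483826 -0.30561324  0.037     ]Traceback (most recent call last):
  File "<stdin>", line 7, in <module>
  File "h.py", line 27, in over
    cv2.imwrite('pics/'+f,np.vstack([np.hstack(out[:2]),np.hstack(out[2:])]))
                          ~~~~~~~~~^^^^^^^^^^^^^^^^^^^^^^^^^^^^^^^^^^^^^^^^^
    return _nx.concatenate(arrs, 0, dtype=dtype, casting=casting)
           ~~~~~~~~~~~~~~~^^^^^^^^^^^^^^^^^^^^^^^^^^^^^^^^^^^^^^^
ValueError: all the input array dimensions except for the concatenation axis must match exactly, but along dimension 1, the array at index 0 has size 748 and the array at index 1 has size 750
```

Run:
```python
from h import *
d=np.load('avg.npz');t,s=d['t'],d['s']
L=np.array([.570,-.046,.13]);M=np.array([.527,-.270,.037]);y=np.radians(21)
u=np.array([np.cos(y),np.sin(y),0])
it=[(c,(0,255,0)) for c in tube(L,np.radians(106))]+[(np.array([M-.1*u,M+.1*u]),(0,0,255))]
over(it,[('top',t,230,192,30,22,11),('side',s,243,193,30,22,11),('top',t,310,182,66,66,5),('side',s,251,140,66,66,5)],'o1.png')
```

```text
(no output)
```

View pics/o1.png

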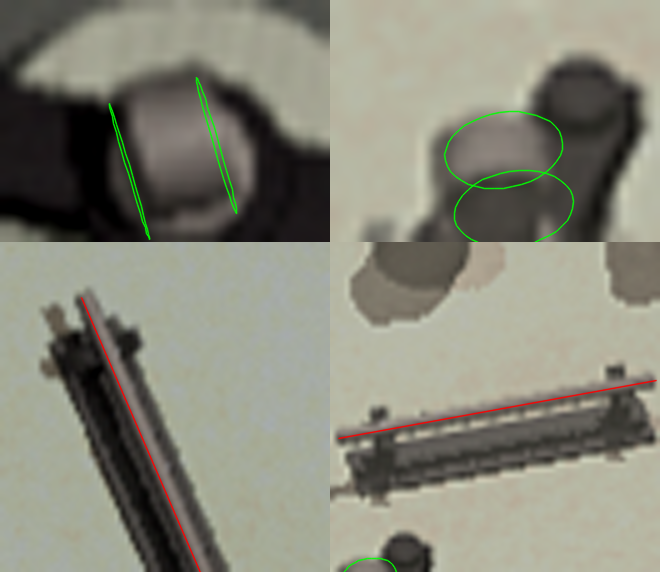

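The overlay shows the rod sitting 2–3 mm further toward −y, with a yaw of about 22°. The loop centre is about (0.572, −0.0475) with a yaw of about 106°. I'll start moving.

>>> jog_arm:
  commands:
    - [0, 0, 1, 0, 0]
    - [0, 0, 1, 0, 0]
    - [0, 0.5, 1, 0, 0]
    - [0, 1, 1, 0, 0]
    - [0, 1, 1, 0, 0]
    - [0, 1, 1, 0, 0]
    - [0, 1, 1, 0, 0.3]
    - [0, 1, 1, 0, 0]
  squeeze: 80

```text
time_s: 2.87
eef_pos: [0.3607, -0.4096, 0.2426]
eef_rot: [0.981, 0.192, 0.0, 0.0]
ft_force: [1.0, -0.4, 0.3]
width: 0.0855
grasp_force: 0.0
```

>>> jog_arm:
  commands:
    - [0, 1, 1, 0, 0]
    - [0, 1, 1, -0.5, 0]
    - [0, 1, 1, -0.5, 0]
    - [0, 1, 1, -1, 0]
    - [0, 1, 1, -1, 0]
    - [0, 0, 0, -0.5, 0]
    - [0, 0, 0, 0, 0]

```text
time_s: 3.45
eef_pos: [0.483, -0.2841, 0.1539]
eef_rot: [0.981, 0.194, -0.002, -0.002]
ft_force: [-0.8, 0.4, -0.3]
width: 0.0852
grasp_force: 0.0
```

>>> jog_arm:
  commands:
    - [0, 0.1, -0.2, -1, 0]
    - [0, 0, 0, -1, 0]
    - [0, 0, 0, -1, 0]
    - [0, 0, 0, -1, 0]
    - [0, 0, 0, -0.7, 0]
    - [0, 0, 0, -0.3, 0]
    - [0, 0, 0, 0, 0]

```text
time_s: 4.03
eef_pos: [0.484, -0.2936, 0.0309]
eef_rot: [0.982, 0.19, -0.001, -0.0]
ft_force: [0.4, 0.1, -0.5]
width: 0.0856
grasp_force: 0.0
```

Run:
```python
from h import *
t=snap('top','t1.png');s=snap('side','s1.png')
q=robot.state();print(q['eef_pos'],q['eef_rot'],q['ft_force'],q['ft_torque'])
M=np.array([.527,-.2725,.037]);y=np.radians(22);u=np.array([np.cos(y),np.sin(y),0])
it=[(np.array([M-.1*u,M+.1*u]),(0,0,255))]
over(it,[('top',t,300,170,80,60,5),('side',s,240,140,80,60,5),('top',t,300,220,80,60,5),('side',s,240,120,80,60,5)],'o2.png')
```

```text
[ 0.48555947 -0.29388469  0.03274206] [9.81651758e-01 1.90680859e-01 4.42348070e-04 6.63061387e-04] [ 0.69945142 -0.18053264  0.01642233] [-0.04665004 -0.0168722  -0.00557854]
```

View pics/o2.png

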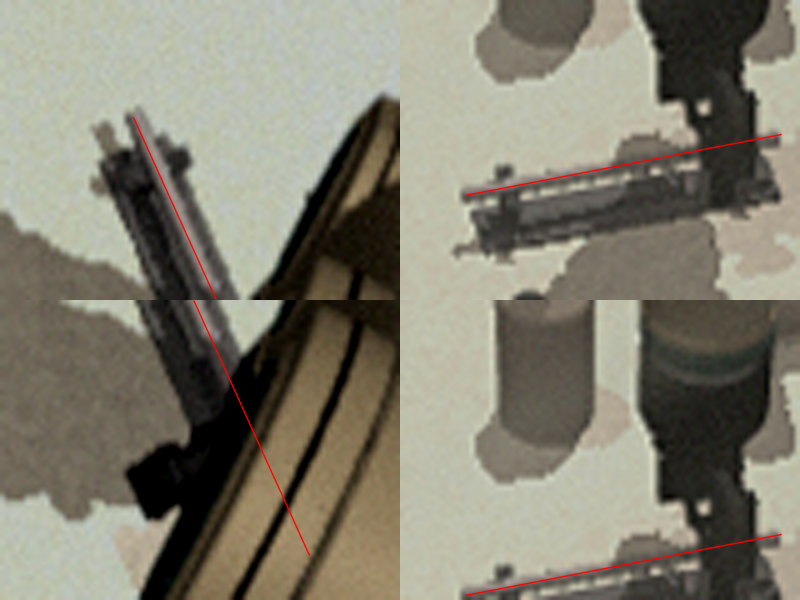

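The fingers straddle the rod about 26 mm inside the near post, which is a good place. I'll nudge slightly inward, close and lift.

>>> jog_arm:
  commands:
    - [0, 0.12, 0.13, -0.12, 0]
    - [0, 0, 0, 0, 0]
    - [1, 0, 0, 0, 0]
    - [1, 0, 0, 0, 0]
    - [1, 0, 0, 0, 0]
    - [1, 0, 0, 0, 0]
    - [1, 0, 0, 0, 0]
    - [1, 0, 0, 0, 0]
  squeeze: 90

```text
time_s: 4.8
eef_pos: [0.4877, -0.2885, 0.0287]
eef_rot: [0.982, 0.191, -0.001, -0.001]
ft_force: [-4.1, 16.6, 8.4]
width: 0.0122
grasp_force: 8.8
```

>>> jog_arm:
  commands:
    - [1, 0, 0, 0, 0]
    - [1, 0, 0, 0, 0]
    - [1, 0, 0, 0, 0]
    - [1, 0, 0, 0, 0]

```text
time_s: 5.13
eef_pos: [0.4871, -0.2868, 0.0288]
eef_rot: [0.982, 0.191, -0.001, -0.002]
ft_force: [-2.6, 5.0, 5.6]
width: 0.0072
grasp_force: 87.9
```

Run:
```python
from h import *
q=robot.state();print({k:np.round(q[k],4) for k in ['time_s','eef_pos','eef_rot','ft_force','ft_torque','joints','width','grasp_force']})
```

```text
{'time_s': np.float64(5.1333), 'eef_pos': array([ 0.4871, -0.2868,  0.0288]), 'eef_rot': array([ 0.9815,  0.1914, -0.0011, -0.0022]), 'ft_force': array([-2.5845,  5.0376,  5.5707]), 'ft_torque': array([ 1.1017,  0.4571, -0.1881]), 'joints': array([ 0.4811,  0.8231,  0.0043,  1.8975, -0.0127,  0.4256, -0.6901]), 'width': np.float64(0.0072), 'grasp_force': np.float64(87.9365)}
```

>>> jog_arm:
  commands:
    - [1, 0, 0, 0.4, 0]
    - [1, 0, 0, 0.8, 0]
    - [1, 0, 0, 1, 0]
    - [1, 0, 0, 1, 0]
    - [1, 0, 0, 1, 0]
    - [1, 0, 0, 0.8, 0]
    - [1, 0.4, 0.2, 0, 0.6]
    - [1, 0.4, 0.2, 0, 1]

```text
time_s: 5.8
eef_pos: [0.509, -0.281, 0.1562]
eef_rot: [0.958, 0.285, 0.001, 0.002]
ft_force: [0.8, 0.4, -1.4]
width: 0.0067
grasp_force: 87.8
```

>>> jog_arm:
  commands:
    - [1, 0.45, 0.25, 0, 1]
    - [1, 0.45, 0.25, 0, 1]
    - [1, 0.45, 0.25, 0, 1]
    - [1, 0.45, 0.25, 0, 1]
    - [1, 0.45, 0.25, 0, 1]
    - [1, 0.45, 0.25, 0, 1]
    - [1, 0.45, 0.25, 0, 1]
    - [1, 0.45, 0.25, 0, 1]

```text
time_s: 6.47
eef_pos: [0.5987, -0.23, 0.1543]
eef_rot: [0.717, 0.697, -0.0, 0.001]
ft_force: [0.9, 0.8, -1.2]
width: 0.007
grasp_force: 87.9
```

>>> jog_arm:
  commands:
    - [1, 0.45, 0.25, 0, 1]
    - [1, 0.4, 0.25, 0, 1]
    - [1, 0, 0, 0, 0.6]
    - [1, 0, 0, 0, 0]
    - [1, 0, 0, 0, 0]

```text
time_s: 6.88
eef_pos: [0.6192, -0.2178, 0.1539]
eef_rot: [0.603, 0.797, -0.0, 0.0]
ft_force: [-0.1, -0.2, -0.5]
width: 0.007
grasp_force: 87.9
```

```bash
cat >> h.py <<'E'
def yaw(q): return np.degrees(2*np.arctan2(q['eef_rot'][1],q['eef_rot'][0]))
def st():
    q=robot.state();print({k:np.round(q[k],4).tolist() for k in ['time_s','eef_pos','ft_force','ft_torque','width','grasp_force']},'yaw',round(yaw(q),2),'j7',round(q['joints'][6],2));return q
E
python3 -c "from h import *;st()"
```

```text
{'time_s': 6.8833, 'eef_pos': [0.6192, -0.2178, 0.1539], 'ft_force': [-0.0682, -0.1999, -0.5189], 'ft_torque': [-0.0454, 0.0012, -0.0171], 'width': 0.007, 'grasp_force': 87.9276} yaw 105.76 j7 0.28
```

>>> jog_arm:
  commands:
    - [1, 0, 0.1, -0.7, 0]
    - [1, 0, 0, -0.58, 0]
    - [1, 0, 0, 0, 0]
    - [1, 0, 0, 0, 0]

```text
time_s: 7.22
eef_pos: [0.6186, -0.2151, 0.1213]
eef_rot: [0.603, 0.798, -0.001, -0.001]
ft_force: [0.8, 0.0, -0.5]
width: 0.0066
grasp_force: 87.9
```

Run:
```python
from h import *
q=st()
t=np.mean([robot.camera('top').astype(float) for _ in range(4)],0);s=np.mean([robot.camera('side').astype(float) for _ in range(4)],0)
np.savez('avg2.npz',t=t,s=s)
p=q['eef_pos']+[0,0,.008];y=np.radians(yaw(q));u=np.array([np.cos(y),np.sin(y),0]);n=np.array([-u[1],u[0],0])
L=np.array([.572,-.0475,.13])
it=[(np.array([p+n*.005,p+.142*u+n*.005,p+.142*u-n*.005,p-n*.005]),(0,0,255))]+[(c,(0,255,0)) for c in tube(L,np.radians(106))]
over(it,[('top',t,230,185,65,50,6),('side',s,235,165,65,50,6),('top',t,230,192,30,23,13),('side',s,243,185,30,23,13)],'o3.png')
```

```text
{'time_s': 7.2167, 'eef_pos': [0.6186, -0.2151, 0.1213], 'ft_force': [0.7582, 0.007, -0.5173], 'ft_torque': [-0.0578, -0.0556, 0.0046], 'width': 0.0066, 'grasp_force': 87.9317} yaw 105.82 j7 0.26
```

View pics/o3.png

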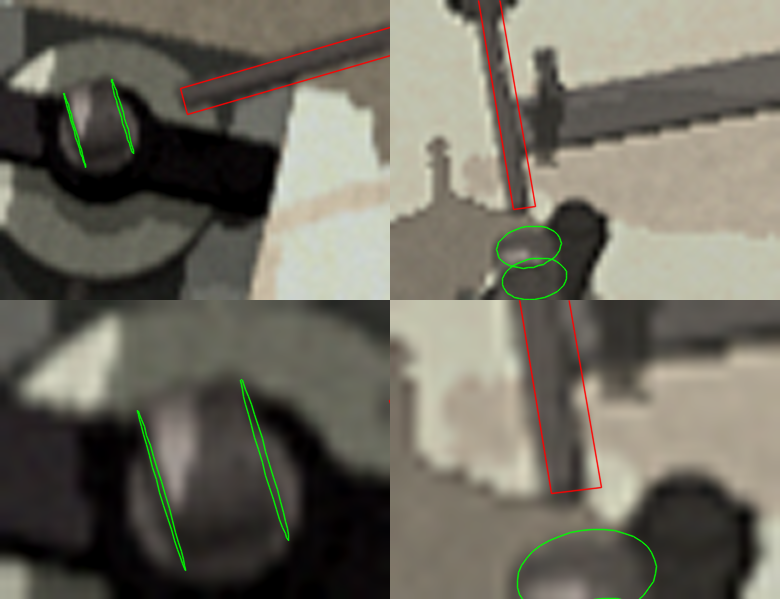

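Rod and loop line up within about 1 mm in both views: tip about (183,100) in the top panel, loop at (98,123). I'll insert gently.

>>> jog_arm:
  commands:
    - [1, -0.11, 0.385, 0, 0]
    - [1, -0.11, 0.385, 0, 0]
    - [1, -0.05, 0.19, 0, 0]
    - [1, -0.05, 0.19, 0, 0]
    - [1, 0, 0, 0, 0]

```text
time_s: 8.03
eef_pos: [0.6114, -0.1835, 0.1219]
eef_rot: [0.601, 0.799, 0.0, -0.0]
ft_force: [0.7, -0.1, -1.0]
width: 0.007
grasp_force: 87.9
```

```bash
python3 -c "from h import *;st()"
```

```text
{'time_s': 8.0333, 'eef_pos': [0.6114, -0.1835, 0.1219], 'ft_force': [0.678, -0.1323, -0.963], 'ft_torque': [0.0083, 0.0114, -0.065], 'width': 0.007, 'grasp_force': 87.8799} yaw 106.07 j7 0.21
```

>>> jog_arm:
  commands:
    - [1, -0.06, 0.19, 0, 0]
    - [1, -0.1, 0.35, 0, 0]
    - [1, -0.1, 0.35, 0, 0]
    - [1, -0.1, 0.35, 0, 0]
    - [1, -0.05, 0.16, 0, 0]
    - [1, 0, 0, 0, 0]

```text
time_s: 8.53
eef_pos: [0.6011, -0.1485, 0.1218]
eef_rot: [0.601, 0.799, 0.0, -0.0]
ft_force: [0.8, -0.2, -1.1]
width: 0.007
grasp_force: 88.9
```

Run:
```python
from h import *
q=st()
t=np.mean([robot.camera('top').astype(float) for _ in range(4)],0);s=np.mean([robot.camera('side').astype(float) for _ in range(4)],0)
p=q['eef_pos']+[0,0,.008];y=np.radians(yaw(q));u=np.array([np.cos(y),np.sin(y),0]);n=np.array([-u[1],u[0],0])
L=np.array([.572,-.0475,.13])
print(np.linalg.norm((L-p)[:2]),n@(L-p))
over([],[('top',t,215,180,65,50,6),('side',s,230,175,65,50,6),('top',t,225,190,39,30,10),('side',s,240,190,39,30,10)],'o4.png',2)
for _ in range(3): st()
```

```text
{'time_s': 8.5333, 'eef_pos': [0.6011, -0.1485, 0.1218], 'ft_force': [0.8103, -0.1923, -1.1145], 'ft_torque': [0.0023, -0.0445, 0.0225], 'width': 0.007, 'grasp_force': 88.9007} yaw 106.08 j7 0.16
0.10513835622372673 -4.364267750723433e-05
{'time_s': 8.9333, 'eef_pos': [0.6013, -0.1513, 0.1216], 'ft_force': [-0.4643, 0.3879, -0.1165], 'ft_torque': [0.0325, -0.0507, 0.0466], 'width': 0.0066, 'grasp_force': 88.8999} yaw 105.88 j7 0.16
{'time_s': 8.9333, 'eef_pos': [0.6013, -0.1513, 0.1216], 'ft_force': [-0.4643, 0.3879, -0.1165], 'ft_torque': [0.0325, -0.0507, 0.0466], 'width': 0.0066, 'grasp_force': 88.8999} yaw 105.88 j7 0.16
{'time_s': 8.9333, 'eef_pos': [0.6013, -0.1513, 0.1216], 'ft_force': [-0.4643, 0.3879, -0.1165], 'ft_torque': [0.0325, -0.0507, 0.0466], 'width': 0.0066, 'grasp_force': 88.8999} yaw 105.88 j7 0.16
```

View pics/o4.png

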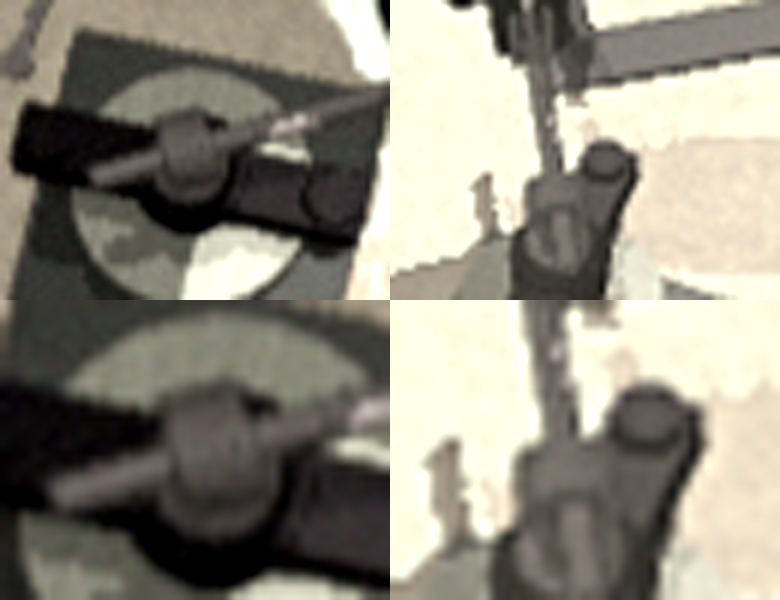

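The pictures show the rod through the loop: its tip at (95,178) in the top panel, beyond the tube at (190,150). Next I'll compute the arc moves about the loop axis.

```bash
cat >> h.py <<'E'
LC=np.array([.572,-.0475])
def arc(y0,y1,n,r=.105,p0=None):
    ys=np.radians(np.linspace(y0,y1,n+1)); P=LC-r*np.c_[np.cos(ys),np.sin(ys)]
    if p0 is not None: P[0]=p0
    D=np.diff(P,axis=0)/.025; w=np.diff(ys)/.12
    print([[1,round(a,2),round(b,2),0,round(c,2)] for (a,b),c in zip(D,w)])
def meas(n=10):
    R=[]
    for _ in range(n):
        robot.camera('top'); q=robot.state()
        r=q['eef_pos'][:2]-LC; F=q['ft_force'];R.append([r[0]*F[1]-r[1]*F[0]+q['ft_torque'][2],q['ft_torque'][2],*F,*q['eef_pos'],yaw(q)])
    R=np.array(R);print('t %.2f'%q['time_s'],'T %.3f +- %.3f'%(R[:,0].mean(),R[:,0].std()/n**.5),'Mz %.3f'%R[:,1].mean(),'F',R[:,2:5].mean(0).round(2),'std',R[:,2:5].std(0).round(2),'p',R[:,5:8].mean(0).round(4),'yaw %.2f'%R[:,8].mean(), 'r %.4f perp %.4f'%(np.hypot(*(R[:,5:7].mean(0)-LC)), np.dot(LC-R[:,5:7].mean(0),[-np.sin(np.radians(R[:,8].mean())),np.cos(np.radians(R[:,8].mean()))])))
E
python3 -c "
from h import *
meas(10)
arc(106,62,16)"
```

```text
t 9.43 T 0.001 +- 0.022 Mz -0.006 F [ 0.05  0.09 -0.84] std [0.55 0.41 0.43] p [ 0.6013 -0.1509  0.1217] yaw 105.92 r 0.1074 perp -0.0002
[[1, np.float64(-0.2), np.float64(-0.05), 0, np.float64(-0.4)], [1, np.float64(-0.2), np.float64(-0.04), 0, np.float64(-0.4)], [1, np.float64(-0.2), np.float64(-0.03), 0, np.float64(-0.4)], [1, np.float64(-0.2), np.float64(-0.02), 0, np.float64(-0.4)], [1, np.float64(-0.2), np.float64(-0.01), 0, np.float64(-0.4)], [1, np.float64(-0.2), np.float64(-0.0), 0, np.float64(-0.4)], [1, np.float64(-0.2), np.float64(0.01), 0, np.float64(-0.4)], [1, np.float64(-0.2), np.float64(0.02), 0, np.float64(-0.4)], [1, np.float64(-0.2), np.float64(0.03), 0, np.float64(-0.4)], [1, np.float64(-0.2), np.float64(0.04), 0, np.float64(-0.4)], [1, np.float64(-0.2), np.float64(0.04), 0, np.float64(-0.4)], [1, np.float64(-0.19), np.float64(0.05), 0, np.float64(-0.4)], [1, np.float64(-0.19), np.float64(0.06), 0, np.float64(-0.4)], [1, np.float64(-0.19), np.float64(0.07), 0, np.float64(-0.4)], [1, np.float64(-0.18), np.float64(0.08), 0, np.float64(-0.4)], [1, np.float64(-0.18), np.float64(0.09), 0, np.float64(-0.4)]]
```

>>> jog_arm:
  commands:
    - [1, -0.2, -0.05, 0, -0.4]
    - [1, -0.2, -0.04, 0, -0.4]
    - [1, -0.2, -0.03, 0, -0.4]
    - [1, -0.2, -0.02, 0, -0.4]
    - [1, -0.2, -0.01, 0, -0.4]
    - [1, -0.2, 0, 0, -0.4]
    - [1, -0.2, 0.01, 0, -0.4]
    - [1, -0.2, 0.02, 0, -0.4]

```text
time_s: 10.1
eef_pos: [0.5612, -0.1538, 0.1218]
eef_rot: [0.744, 0.668, 0.0, 0.0]
ft_force: [0.3, 0.1, -0.6]
width: 0.007
grasp_force: 88.9
```

```bash
python3 -c "
from h import *
meas(6)"
```

```text
t 10.40 T 0.015 +- 0.030 Mz 0.037 F [-0.24 -0.32 -0.54] std [0.66 0.98 0.21] p [ 0.5611 -0.1538  0.1218] yaw 83.94 r 0.1068 perp 0.0004
```

>>> jog_arm:
  commands:
    - [1, -0.2, 0.03, 0, -0.4]
    - [1, -0.2, 0.04, 0, -0.4]
    - [1, -0.2, 0.04, 0, -0.4]
    - [1, -0.19, 0.05, 0, -0.4]

```text
time_s: 10.73
eef_pos: [0.5418, -0.1498, 0.1217]
eef_rot: [0.805, 0.594, 0.0, 0.0]
ft_force: [0.1, 0.1, -1.6]
width: 0.0069
grasp_force: 88.9
```

```bash
python3 -c "
from h import *
meas(4)"
```

```text
t 10.93 T 0.150 +- 0.065 Mz 0.078 F [ 0.57 -0.44 -0.11] std [0.41 0.44 0.36] p [ 0.5414 -0.1497  0.1217] yaw 72.94 r 0.1067 perp 0.0007
```

>>> jog_arm:
  commands:
    - [1, -0.19, 0.06, 0, -0.4]
    - [1, -0.19, 0.07, 0, -0.4]
    - [1, -0.18, 0.08, 0, -0.4]
    - [1, -0.18, 0.09, 0, -0.4]

```text
time_s: 11.27
eef_pos: [0.5233, -0.1422, 0.1216]
eef_rot: [0.858, 0.514, 0.0, -0.0]
ft_force: [-0.9, -1.0, -0.1]
width: 0.0072
grasp_force: 89.0
```

```bash
python3 -c "
from h import *
meas(4)
arc(62,50,8);arc(50,38,8)"|sed 's/np.float64(\([^)]*\))/\1/g'; sed -i 's/round(a,2),round(b,2),0,round(c,2)/float(round(a,2)),float(round(b,2)),0,float(round(c,2))/' h.py
```

```text
t 11.47 T 0.055 +- 0.059 Mz 0.122 F [-0.76 -0.09 -0.43] std [0.14 0.74 0.35] p [ 0.5229 -0.142   0.1216] yaw 61.98 r 0.1065 perp 0.0010
[[1, -0.1, 0.05, 0, -0.22], [1, -0.09, 0.06, 0, -0.22], [1, -0.09, 0.06, 0, -0.22], [1, -0.09, 0.06, 0, -0.22], [1, -0.09, 0.06, 0, -0.22], [1, -0.09, 0.07, 0, -0.22], [1, -0.09, 0.07, 0, -0.22], [1, -0.09, 0.07, 0, -0.22]]
[[1, -0.08, 0.07, 0, -0.22], [1, -0.08, 0.07, 0, -0.22], [1, -0.08, 0.08, 0, -0.22], [1, -0.08, 0.08, 0, -0.22], [1, -0.08, 0.08, 0, -0.22], [1, -0.07, 0.08, 0, -0.22], [1, -0.07, 0.08, 0, -0.22], [1, -0.07, 0.09, 0, -0.22]]
```

```bash
cat >> h.py <<'E'
def tm(n=4):
    R=[]
    for _ in range(n): robot.camera('top'); R.append(robot.state()['tau'])
    R=np.array(R);print('tau',R.mean(0).round(4),'std',R.std(0).round(4))
E
python3 -c "
from h import *
tm(4);print(robot.state()['joints'].round(3))"
```

```text
tau [  0.2539 -50.9273  -0.9105 -13.2117  -0.1048  -0.3081  -0.197 ] std [0.0753 0.0331 0.0445 0.0154 0.0136 0.0078 0.0023]
[ 0.309  0.648 -0.144  1.927  0.158  0.578 -0.428]
```

>>> jog_arm:
  commands:
    - [1, -0.1, 0.05, 0, -0.22]
    - [1, -0.09, 0.06, 0, -0.22]
    - [1, -0.09, 0.06, 0, -0.22]
    - [1, -0.09, 0.06, 0, -0.22]

```text
time_s: 12.0
eef_pos: [0.5135, -0.1364, 0.1217]
eef_rot: [0.884, 0.467, -0.0, 0.0]
ft_force: [-1.4, -0.2, -1.1]
width: 0.007
grasp_force: 89.0
```

```bash
python3 -c "
from h import *
tm(3);meas(4)"
```

```text
tau [  0.0916 -49.8199  -0.619  -12.7981  -0.173   -0.2701  -0.2342] std [0.0418 0.2721 0.0756 0.1524 0.0499 0.114  0.1446]
t 12.35 T 0.067 +- 0.037 Mz 0.243 F [-1.21  1.16 -0.47] std [0.45 0.47 0.44] p [ 0.5136 -0.1364  0.1217] yaw 55.90 r 0.1064 perp 0.0015
```

```bash
cat >> h.py <<'E'
def go(dy,n):
    "rows from measured pose to pose with yaw+dy on the arc, exact perp"
    q=robot.state();y=yaw(q);arc(y,y+dy,n,.106,q['eef_pos'][:2])
def m2(n=6):
    meas(n);print('tau0 %.3f tau6 %.3f'%tuple(robot.state()['tau'][[0,6]]))
E
python3 -c "
from h import *
go(-6,4)"
```

```text
[[1, -0.13, 0.11, 0, -0.22], [1, -0.09, 0.07, 0, -0.22], [1, -0.09, 0.07, 0, -0.22], [1, -0.09, 0.07, 0, -0.22]]
```

>>> jog_arm:
  commands:
    - [1, -0.13, 0.11, 0, -0.22]
    - [1, -0.09, 0.07, 0, -0.22]
    - [1, -0.09, 0.07, 0, -0.22]
    - [1, -0.09, 0.07, 0, -0.22]
    - [1, 0, 0, 0, 0]
    - [1, 0, 0, 0, 0]

```text
time_s: 12.85
eef_pos: [0.5036, -0.1287, 0.1218]
eef_rot: [0.907, 0.421, -0.0, 0.0]
ft_force: [-1.5, -2.8, 0.5]
width: 0.007
grasp_force: 88.9
```

```bash
python3 -c "
from h import *
m2(6)
go(-5,4)"
```

```text
t 13.15 T 0.121 +- 0.013 Mz 0.007 F [-1.11 -2.99 -0.49] std [0.33 0.59 0.35] p [ 0.5036 -0.1287  0.1217] yaw 49.81 r 0.1062 perp 0.0002
tau0 -1.554 tau6 -0.014
[[1, -0.07, 0.07, 0, -0.18], [1, -0.07, 0.06, 0, -0.18], [1, -0.07, 0.06, 0, -0.18], [1, -0.07, 0.06, 0, -0.18]]
```

T is 0.12, which is the free drag. I'll continue in steps.

>>> jog_arm:
  commands:
    - [1, -0.07, 0.07, 0, -0.18]
    - [1, -0.07, 0.06, 0, -0.18]
    - [1, -0.07, 0.06, 0, -0.18]
    - [1, -0.07, 0.06, 0, -0.18]
    - [1, 0, 0, 0, 0]
    - [1, 0, 0, 0, 0]

```text
time_s: 13.65
eef_pos: [0.4967, -0.1221, 0.1218]
eef_rot: [0.924, 0.382, -0.0, 0.0]
ft_force: [-1.1, -2.4, -0.6]
width: 0.0075
grasp_force: 88.9
```

```bash
python3 -c "
from h import *
m2(4)
go(-5,4)"
```

```text
t 13.85 T 0.138 +- 0.025 Mz -0.018 F [-0.98 -3.04 -0.63] std [0.39 0.63 0.4 ] p [ 0.4967 -0.1221  0.1217] yaw 44.89 r 0.1060 perp -0.0003
tau0 -1.621 tau6 0.001
[[1, -0.05, 0.06, 0, -0.18], [1, -0.06, 0.07, 0, -0.18], [1, -0.06, 0.07, 0, -0.18], [1, -0.06, 0.07, 0, -0.18]]
```

>>> jog_arm:
  commands:
    - [1, -0.06, 0.06, 0, -0.19]
    - [1, -0.06, 0.07, 0, -0.19]
    - [1, -0.06, 0.07, 0, -0.19]
    - [1, 0, 0, 0, 0]
    - [1, 0, 0, 0, 0]

```text
time_s: 14.27
eef_pos: [0.4919, -0.117, 0.1217]
eef_rot: [0.937, 0.35, -0.0, -0.0]
ft_force: [-1.9, -1.8, -0.0]
width: 0.0074
grasp_force: 88.9
```

```bash
python3 -c "
from h import *
m2(4)
go(-4,3)"
```

```text
t 14.47 T 0.022 +- 0.012 Mz 0.057 F [-2.64 -1.86 -0.63] std [0.31 0.27 0.21] p [ 0.492  -0.117   0.1216] yaw 40.98 r 0.1060 perp 0.0000
tau0 -1.226 tau6 -0.094
[[1, -0.07, 0.08, 0, -0.19], [1, -0.06, 0.08, 0, -0.19], [1, -0.06, 0.08, 0, -0.19]]
```

>>> jog_arm:
  commands:
    - [1, -0.07, 0.08, 0, -0.19]
    - [1, -0.06, 0.08, 0, -0.19]
    - [1, -0.06, 0.08, 0, -0.19]
    - [1, 0, 0, 0, 0]
    - [1, 0, 0, 0, 0]

```text
time_s: 14.88
eef_pos: [0.4874, -0.1112, 0.1217]
eef_rot: [0.948, 0.318, -0.0, 0.0]
ft_force: [-1.8, -3.8, -0.8]
width: 0.007
grasp_force: 88.9
```

```bash
python3 -c "
from h import *
m2(4)
go(-4,3)"
```

```text
t 15.08 T 0.042 +- 0.047 Mz 0.000 F [-2.63 -2.47 -0.74] std [0.74 0.69 0.55] p [ 0.4874 -0.1112  0.1217] yaw 37.05 r 0.1059 perp -0.0001
tau0 -1.623 tau6 -0.038
[[1, -0.06, 0.07, 0, -0.19], [1, -0.06, 0.08, 0, -0.19], [1, -0.05, 0.08, 0, -0.19]]
```

>>> jog_arm:
  commands:
    - [1, -0.06, 0.07, 0, -0.19]
    - [1, -0.06, 0.08, 0, -0.19]
    - [1, -0.05, 0.08, 0, -0.19]
    - [1, 0, 0, 0, 0]
    - [1, 0, 0, 0, 0]

```text
time_s: 15.5
eef_pos: [0.4832, -0.1053, 0.1217]
eef_rot: [0.959, 0.285, -0.0, 0.0]
ft_force: [-1.2, -1.8, -0.4]
width: 0.0068
grasp_force: 88.9
```

```bash
python3 -c "
from h import *
m2(4)
go(-4,3)"
```

```text
t 15.70 T 0.119 +- 0.011 Mz 0.044 F [-2.19 -2.27 -0.35] std [0.34 0.4  0.39] p [ 0.4832 -0.1053  0.1217] yaw 33.14 r 0.1060 perp -0.0002
tau0 -1.142 tau6 -0.081
[[1, -0.05, 0.08, 0, -0.19], [1, -0.05, 0.08, 0, -0.19], [1, -0.05, 0.09, 0, -0.19]]
```

>>> jog_arm:
  commands:
    - [1, -0.05, 0.08, 0, -0.19]
    - [1, -0.05, 0.08, 0, -0.19]
    - [1, -0.05, 0.09, 0, -0.19]
    - [1, 0, 0, 0, 0]
    - [1, 0, 0, 0, 0]

```text
time_s: 16.12
eef_pos: [0.4795, -0.099, 0.1217]
eef_rot: [0.968, 0.252, -0.0, 0.0]
ft_force: [-1.8, -1.3, -0.2]
width: 0.0072
grasp_force: 88.9
```

```bash
python3 -c "
from h import *
m2(4)
go(-4,3)"
```

```text
t 16.32 T 0.095 +- 0.031 Mz 0.071 F [-2.44 -1.62 -0.84] std [0.36 0.59 0.14] p [ 0.4795 -0.0991  0.1217] yaw 29.22 r 0.1059 perp -0.0001
tau0 -0.954 tau6 -0.091
[[1, -0.05, 0.08, 0, -0.19], [1, -0.05, 0.09, 0, -0.19], [1, -0.04, 0.09, 0, -0.19]]
```

>>> jog_arm:
  commands:
    - [1, -0.05, 0.08, 0, -0.19]
    - [1, -0.05, 0.09, 0, -0.19]
    - [1, -0.04, 0.09, 0, -0.19]
    - [1, 0, 0, 0, 0]
    - [1, 0, 0, 0, 0]

```text
time_s: 16.73
eef_pos: [0.4761, -0.0925, 0.1218]
eef_rot: [0.976, 0.219, 0.0, 0.0]
ft_force: [-2.1, -3.4, -0.9]
width: 0.0068
grasp_force: 88.9
```

```bash
python3 -c "
from h import *
m2(4)
go(-4,3)"
```

```text
t 16.93 T 0.195 +- 0.012 Mz 0.085 F [-1.77 -1.98 -1.15] std [0.24 0.32 0.24] p [ 0.4761 -0.0926  0.1217] yaw 25.30 r 0.1060 perp -0.0002
tau0 -0.756 tau6 -0.073
[[1, -0.04, 0.08, 0, -0.19], [1, -0.04, 0.09, 0, -0.19], [1, -0.04, 0.09, 0, -0.19]]
```

T is possibly rising (0.195). I'll use smaller steps.

>>> jog_arm:
  commands:
    - [1, -0.03, 0.06, 0, -0.14]
    - [1, -0.03, 0.06, 0, -0.14]
    - [1, 0, 0, 0, 0]
    - [1, 0, 0, 0, 0]

```text
time_s: 17.27
eef_pos: [0.4747, -0.0895, 0.1217]
eef_rot: [0.979, 0.202, 0.0, 0.0]
ft_force: [-2.3, -1.5, -0.3]
width: 0.0071
grasp_force: 88.9
```

```bash
python3 -c "
from h import *
m2(8)
go(-2,2)"
```

```text
t 17.67 T 0.097 +- 0.015 Mz 0.101 F [-1.22 -0.48 -0.82] std [0.65 0.39 0.38] p [ 0.4747 -0.0896  0.1217] yaw 23.37 r 0.1060 perp 0.0000
tau0 -0.095 tau6 -0.128
[[1, -0.03, 0.07, 0, -0.15], [1, -0.03, 0.07, 0, -0.15]]
```

>>> jog_arm:
  commands:
    - [1, -0.03, 0.07, 0, -0.15]
    - [1, -0.03, 0.07, 0, -0.15]
    - [1, -0.03, 0.07, 0, -0.14]
    - [1, 0, 0, 0, 0]
    - [1, 0, 0, 0, 0]

```text
time_s: 18.08
eef_pos: [0.4725, -0.0844, 0.1218]
eef_rot: [0.984, 0.177, 0.0, 0.0]
ft_force: [0.3, -1.0, -0.7]
width: 0.0068
grasp_force: 88.9
```

```bash
python3 -c "
from h import *
m2(5)
go(-2,2)"
```

```text
t 18.33 T 0.059 +- 0.022 Mz 0.068 F [-0.6  -0.14 -0.66] std [0.57 0.56 0.63] p [ 0.4725 -0.0844  0.1218] yaw 20.34 r 0.1061 perp 0.0001
tau0 -0.101 tau6 -0.085
[[1, -0.02, 0.07, 0, -0.15], [1, -0.02, 0.07, 0, -0.15]]
```

>>> jog_arm:
  commands:
    - [1, -0.03, 0.09, 0, -0.19]
    - [1, -0.03, 0.09, 0, -0.19]
    - [1, -0.02, 0.09, 0, -0.19]
    - [1, 0, 0, 0, 0]
    - [1, 0, 0, 0, 0]

```text
time_s: 18.75
eef_pos: [0.4702, -0.0775, 0.1217]
eef_rot: [0.99, 0.143, -0.0, 0.0]
ft_force: [0.3, 0.0, 0.0]
width: 0.0069
grasp_force: 88.9
```

```bash
python3 -c "
from h import *
m2(4)
go(-4,3)"
```

```text
t 18.95 T 0.093 +- 0.013 Mz 0.113 F [-0.52  0.05 -0.45] std [0.52 0.25 0.49] p [ 0.4702 -0.0776  0.1217] yaw 16.44 r 0.1061 perp 0.0000
tau0 0.220 tau6 -0.146
[[1, -0.02, 0.1, 0, -0.19], [1, -0.02, 0.1, 0, -0.19], [1, -0.02, 0.1, 0, -0.19]]
```

>>> jog_arm:
  commands:
    - [1, -0.02, 0.1, 0, -0.19]
    - [1, -0.02, 0.1, 0, -0.19]
    - [1, -0.02, 0.1, 0, -0.19]
    - [1, 0, 0, 0, 0]
    - [1, 0, 0, 0, 0]

```text
time_s: 19.37
eef_pos: [0.4684, -0.0702, 0.1217]
eef_rot: [0.994, 0.109, -0.0, 0.0]
ft_force: [-1.9, -1.0, -0.6]
width: 0.0071
grasp_force: 88.9
```

```bash
python3 -c "
from h import *
m2(4)
go(-3,3)"
```

```text
t 19.57 T 0.151 +- 0.017 Mz 0.083 F [-1.61 -1.01 -0.53] std [0.38 0.65 0.45] p [ 0.4684 -0.0702  0.1216] yaw 12.50 r 0.1060 perp -0.0002
tau0 -0.379 tau6 -0.091
[[1, -0.01, 0.06, 0, -0.15], [1, -0.01, 0.07, 0, -0.15], [1, -0.01, 0.07, 0, -0.15]]
```

>>> jog_arm:
  commands:
    - [1, -0.01, 0.08, 0, -0.18]
    - [1, -0.02, 0.09, 0, -0.18]
    - [1, -0.01, 0.09, 0, -0.18]
    - [1, 0, 0, 0, 0]
    - [1, 0, 0, 0, 0]

```text
time_s: 19.98
eef_pos: [0.4673, -0.0635, 0.1216]
eef_rot: [0.997, 0.077, -0.0, -0.0]
ft_force: [-3.8, -1.0, -0.5]
width: 0.0068
grasp_force: 88.9
```

```bash
python3 -c "
from h import *
m2(5)
go(-3,3)"
```

```text
t 20.23 T 0.090 +- 0.021 Mz 0.142 F [-3.61 -0.06 -0.44] std [0.28 0.4  0.24] p [ 0.4673 -0.0636  0.1216] yaw 8.80 r 0.1059 perp -0.0001
tau0 -0.195 tau6 -0.146
[[1, -0.01, 0.07, 0, -0.15], [1, -0.01, 0.07, 0, -0.15], [1, -0.01, 0.07, 0, -0.15]]
```

>>> jog_arm:
  commands:
    - [1, -0.01, 0.07, 0, -0.15]
    - [1, -0.01, 0.07, 0, -0.15]
    - [1, -0.01, 0.07, 0, -0.15]
    - [1, 0, 0, 0, 0]
    - [1, 0, 0, 0, 0]

```text
time_s: 20.65
eef_pos: [0.4667, -0.0582, 0.1216]
eef_rot: [0.999, 0.05, -0.0, -0.0]
ft_force: [-5.0, 1.4, -0.8]
width: 0.0069
grasp_force: 89.0
```

```bash
python3 -c "
from h import *
m2(5)
go(-3,3)"
```

```text
t 20.90 T 0.057 +- 0.018 Mz 0.204 F [-4.42  0.94 -0.64] std [0.35 0.54 0.46] p [ 0.4667 -0.0583  0.1216] yaw 5.71 r 0.1058 perp 0.0003
tau0 0.189 tau6 -0.213
[[1, -0.02, 0.09, 0, -0.15], [1, -0.01, 0.07, 0, -0.15], [1, -0.0, 0.07, 0, -0.15]]
```

>>> jog_arm:
  commands:
    - [1, -0.01, 0.08, 0, -0.15]
    - [1, -0.01, 0.07, 0, -0.15]
    - [1, 0, 0.07, 0, -0.15]
    - [1, 0, 0, 0, 0]
    - [1, 0, 0, 0, 0]

```text
time_s: 21.32
eef_pos: [0.4664, -0.0528, 0.1217]
eef_rot: [1.0, 0.023, -0.0, 0.0]
ft_force: [-4.6, 0.7, -0.7]
width: 0.0073
grasp_force: 89.0
```

```bash
python3 -c "
from h import *
m2(5)
go(-3,3)"
```

```text
t 21.57 T 0.133 +- 0.023 Mz 0.227 F [-5.43  0.62 -0.57] std [0.41 0.46 0.43] p [ 0.4664 -0.0528  0.1217] yaw 2.60 r 0.1058 perp 0.0005
tau0 0.262 tau6 -0.219
[[1, -0.01, 0.09, 0, -0.15], [1, -0.0, 0.07, 0, -0.15], [1, -0.0, 0.07, 0, -0.15]]
```

>>> jog_arm:
  commands:
    - [1, 0, 0.08, 0, -0.15]
    - [1, 0, 0.07, 0, -0.15]
    - [1, 0, 0.07, 0, -0.15]
    - [1, 0, 0, 0, 0]
    - [1, 0, 0, 0, 0]

```text
time_s: 21.98
eef_pos: [0.4662, -0.0472, 0.1216]
eef_rot: [1.0, -0.004, -0.0, -0.0]
ft_force: [-5.8, 0.3, -0.1]
width: 0.0071
grasp_force: 89.1
```

```bash
python3 -c "
from h import *
m2(5)
go(-2,2)"
```

```text
t 22.23 T 0.202 +- 0.023 Mz 0.267 F [-5.29  0.63 -0.07] std [0.51 0.33 0.28] p [ 0.4662 -0.0472  0.1216] yaw -0.49 r 0.1058 perp 0.0006
tau0 0.347 tau6 -0.246
[[1, -0.01, 0.1, 0, -0.15], [1, 0.0, 0.07, 0, -0.15]]
```

>>> jog_arm:
  commands:
    - [1, 0, 0.06, 0, -0.12]
    - [1, 0, 0.06, 0, -0.12]
    - [1, 0, 0, 0, 0]
    - [1, 0, 0, 0, 0]

```text
time_s: 22.57
eef_pos: [0.4662, -0.0443, 0.1216]
eef_rot: [1.0, -0.019, -0.0, -0.0]
ft_force: [-5.4, -0.4, -0.4]
width: 0.0067
grasp_force: 89.1
```

```bash
python3 -c "
from h import *
m2(6)"
```

```text
t 22.87 T 0.173 +- 0.011 Mz 0.210 F [-5.69  0.53 -0.53] std [0.53 0.31 0.49] p [ 0.4662 -0.0443  0.1216] yaw -2.14 r 0.1058 perp 0.0007
tau0 0.274 tau6 -0.241
```

>>> jog_arm:
  commands:
    - [1, 0, 0.06, 0, -0.12]
    - [1, 0, 0.06, 0, -0.12]
    - [1, 0, 0, 0, 0]
    - [1, 0, 0, 0, 0]

```text
time_s: 23.2
eef_pos: [0.4663, -0.0413, 0.1217]
eef_rot: [0.999, -0.033, -0.0, 0.0]
ft_force: [-4.7, 0.8, -0.5]
width: 0.0075
grasp_force: 89.1
```

```bash
python3 -c "
from h import *
m2(5)"
```

```text
t 23.45 T 0.221 +- 0.019 Mz 0.243 F [-5.24  0.51 -0.79] std [0.27 0.46 0.66] p [ 0.4663 -0.0413  0.1217] yaw -3.79 r 0.1059 perp 0.0008
tau0 0.258 tau6 -0.247
```

Combining the joint torques with the force readings gives a clean torque: a plateau of about 0.115 down to yaw 2.6°, then 0.17, 0.195 and 0.23. The rise is shallower than expected, so I'll look.

```bash
cat >> h.py <<'E'
def T2(n=2):
    R=[]
    for _ in range(n):
        robot.camera('top');q=robot.state();R.append(np.r_[q['tau'][[0,6]],q['ft_force'][0],q['eef_pos'][:2],yaw(q)])
    t0,t6,Fx,px,py,y=np.mean(R,0);Mz=-t6;Fy=(t0-Mz+py*Fx)/px
    print('t %.2f T2 %.3f Mz %.3f F %.2f %.2f p %.4f %.4f yaw %.2f'%(q['time_s'],Mz+(px-LC[0])*Fy-(py-LC[1])*Fx,Mz,Fx,Fy,px,py,y))
E
python3 - <<'E'
from h import *
T2(1)
q=robot.state()
t=np.mean([robot.camera('top').astype(float) for _ in range(3)],0);s=np.mean([robot.camera('side').astype(float) for _ in range(3)],0)
np.savez('avg3.npz',t=t,s=s)
p=q['eef_pos']+[0,0,.008];y=np.radians(yaw(q));u=np.array([np.cos(y),np.sin(y),0]);n=np.array([-u[1],u[0],0])
it=[(np.array([p+n*.005,p+.142*u+n*.005,p+.142*u-n*.005,p-n*.005]),(0,0,255))]
over(it,[('top',t,215,180,65,50,6),('side',s,230,175,65,50,6)]*2,'o5.png',2)
im=cv2.imread('pics/o5.png')[:300]
it2=[(c,(0,255,0)) for c in tube([*LC,.13],np.radians(13))]
over(it2,[('top',t,225,190,39,30,10),('side',s,240,190,39,30,10)]*2,'o6.png',2)
cv2.imwrite('pics/o5.png',np.vstack([im,cv2.imread('pics/o6.png')[:300]]))
E
```

```text
t 23.50 T2 0.229 Mz 0.247 F -4.96 0.47 p 0.4663 -0.0413 yaw -3.79
```

View pics/o5.png

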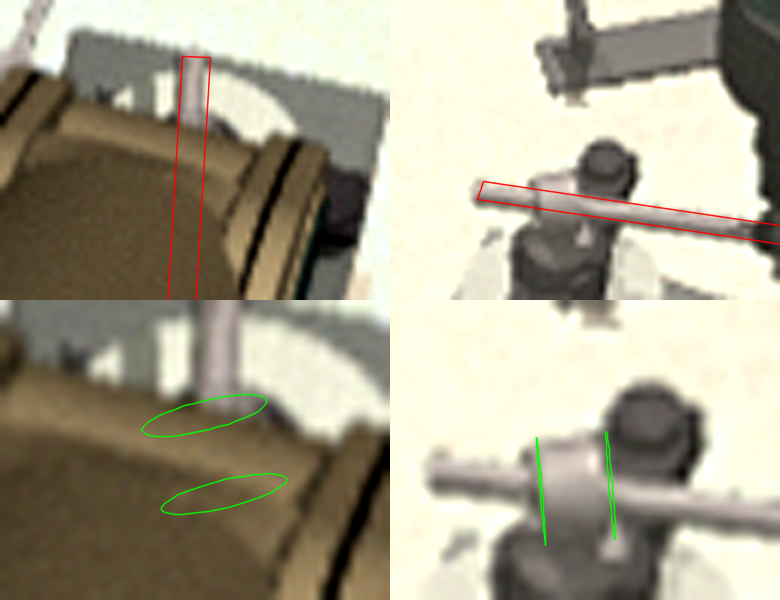

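The side panel shows the rod through the tube at (565,205), nothing else touching, and the eye at a yaw of about 13° as expected. I'll continue in small steps, watching the torque.

>>> jog_arm:
  commands:
    - [1, 0, 0.07, 0, -0.15]
    - [1, 0.01, 0.07, 0, -0.15]
    - [1, 0, 0, 0, 0]
    - [1, 0, 0, 0, 0]
    - [1, 0, 0, 0, 0]

```text
time_s: 24.22
eef_pos: [0.4666, -0.0377, 0.1216]
eef_rot: [0.999, -0.051, -0.0, -0.0]
ft_force: [-4.8, 1.3, 0.0]
width: 0.007
grasp_force: 89.1
```

```bash
python3 -c "
from h import *
T2(1)"
```

```text
t 24.27 T2 0.269 Mz 0.288 F -5.26 0.67 p 0.4666 -0.0376 yaw -5.86
```

The torque rises linearly, at about 1.1 N·m per rad of gripper turn because the contacts are soft. I trust the static torque and continue toward about 0.42.

>>> jog_arm:
  commands:
    - [1, 0.01, 0.09, 0, -0.19]
    - [1, 0.01, 0.09, 0, -0.19]
    - [1, 0.01, 0.1, 0, -0.2]
    - [1, 0, 0, 0, 0]
    - [1, 0, 0, 0, 0]
    - [1, 0, 0, 0, 0]

```text
time_s: 24.77
eef_pos: [0.4674, -0.0305, 0.1217]
eef_rot: [0.996, -0.085, -0.0, -0.0]
ft_force: [-5.5, 0.0, -0.6]
width: 0.0068
grasp_force: 89.2
```

```bash
python3 -c "
from h import *
T2(2)"
```

```text
t 24.87 T2 0.346 Mz 0.363 F -4.99 0.98 p 0.4675 -0.0305 yaw -9.80
```

>>> jog_arm:
  commands:
    - [1, 0.02, 0.09, 0, -0.19]
    - [1, 0.02, 0.09, 0, -0.19]
    - [1, 0.02, 0.1, 0, -0.2]
    - [1, 0, 0, 0, 0]
    - [1, 0, 0, 0, 0]
    - [1, 0, 0, 0, 0]

```text
time_s: 25.37
eef_pos: [0.4688, -0.0235, 0.1216]
eef_rot: [0.993, -0.12, -0.0, -0.0]
ft_force: [-5.3, 1.4, -0.3]
width: 0.007
grasp_force: 89.3
```

```bash
python3 -c "
from h import *
T2(1);m2(4);T2(1)"
```

```text
t 25.42 T2 0.448 Mz 0.394 F -6.30 0.94 p 0.4688 -0.0235 yaw -13.78
t 25.62 T 0.369 +- 0.024 Mz 0.385 F [-4.86  1.28 -0.44] std [0.23 0.24 0.44] p [ 0.4688 -0.0235  0.1216] yaw -13.77 r 0.1060 perp 0.0013
tau0 0.724 tau6 -0.397
t 25.67 T2 0.428 Mz 0.397 F -5.47 0.98 p 0.4688 -0.0235 yaw -13.78
```

The torque is about 0.42 N·m, so the screw is firmly snug. Now I'll swing the rod back to the middle of its free play.

```bash
python3 -c "
from h import *
go(32.8,14)"
```

```text
[[1, -0.03, -0.12, 0, 0.34], [1, -0.03, -0.17, 0, 0.34], [1, -0.02, -0.17, 0, 0.34], [1, -0.02, -0.17, 0, 0.34], [1, -0.01, -0.17, 0, 0.34], [1, -0.0, -0.17, 0, 0.34], [1, 0.0, -0.17, 0, 0.34], [1, 0.01, -0.17, 0, 0.34], [1, 0.02, -0.17, 0, 0.34], [1, 0.03, -0.17, 0, 0.34], [1, 0.03, -0.17, 0, 0.34], [1, 0.04, -0.17, 0, 0.34], [1, 0.05, -0.17, 0, 0.34], [1, 0.05, -0.17, 0, 0.34]]
```

>>> jog_arm:
  commands:
    - [1, -0.03, -0.15, 0, 0.34]
    - [1, -0.03, -0.17, 0, 0.34]
    - [1, -0.02, -0.17, 0, 0.34]
    - [1, -0.02, -0.17, 0, 0.34]
    - [1, -0.01, -0.17, 0, 0.34]
    - [1, 0, -0.17, 0, 0.34]
    - [1, 0, -0.17, 0, 0.34]
    - [1, 0, 0, 0, 0]

```text
time_s: 26.33
eef_pos: [0.4689, -0.0538, 0.1223]
eef_rot: [1.0, 0.022, 0.003, 0.0]
ft_force: [0.4, 1.6, -0.7]
width: 0.0073
grasp_force: 89.1
```

```bash
python3 -c "
from h import *
T2(2)"
```

```text
t 26.43 T2 -0.197 Mz 0.021 F 0.95 2.17 p 0.4687 -0.0533 yaw 2.44
```

>>> jog_arm:
  commands:
    - [1, 0.01, -0.17, 0, 0.34]
    - [1, 0.02, -0.17, 0, 0.34]
    - [1, 0.03, -0.17, 0, 0.34]
    - [1, 0.03, -0.17, 0, 0.34]
    - [1, 0, 0, 0, 0]
    - [1, 0, 0, 0, 0]

```text
time_s: 26.93
eef_pos: [0.4696, -0.0703, 0.1219]
eef_rot: [0.995, 0.102, 0.001, 0.0]
ft_force: [-0.2, -0.3, -0.6]
width: 0.0071
grasp_force: 88.9
```

```bash
python3 -c "
from h import *
T2(2);m2(2);go(7,3)"
```

```text
t 27.03 T2 -0.024 Mz -0.001 F 0.47 0.33 p 0.4691 -0.0701 yaw 11.76
t 27.13 T 0.034 +- 0.004 Mz 0.009 F [ 0.03 -0.23 -0.59] std [0.73 0.42 0.33] p [ 0.4688 -0.07    0.1218] yaw 11.82 r 0.1056 perp 0.0009
tau0 0.057 tau6 -0.010
[[1, 0.02, -0.13, 0, 0.34], [1, 0.05, -0.17, 0, 0.34], [1, 0.05, -0.16, 0, 0.34]]
```

>>> jog_arm:
  commands:
    - [1, 0.02, -0.15, 0, 0.34]
    - [1, 0.05, -0.17, 0, 0.34]
    - [1, 0.05, -0.16, 0, 0.34]
    - [1, 0, 0, 0, 0]
    - [1, 0, 0, 0, 0]

```text
time_s: 27.55
eef_pos: [0.4716, -0.0823, 0.1217]
eef_rot: [0.987, 0.163, 0.0, -0.0]
ft_force: [-1.1, 0.9, -1.0]
width: 0.0073
grasp_force: 88.9
```

```bash
python3 -c "
from h import *
m2(2);T2(1)"
```

```text
t 27.65 T 0.052 +- 0.033 Mz 0.048 F [-0.04 -0.05 -0.28] std [0.09 0.34 0.24] p [ 0.4714 -0.082   0.1217] yaw 18.82 r 0.1063 perp 0.0002
tau0 0.191 tau6 -0.005
t 27.70 T2 -0.040 Mz 0.008 F -0.44 0.33 p 0.4714 -0.0819 yaw 18.85
```

>>> jog_arm:
  commands:
    - [1, -0.15, -0.05, 0, 0]
    - [1, -0.3, -0.1, 0, 0]
    - [1, -0.3, -0.1, 0, 0]
    - [1, -0.3, -0.11, 0, 0]
    - [1, 0, 0, 0, 0]

```text
time_s: 28.12
eef_pos: [0.4425, -0.092, 0.1216]
eef_rot: [0.987, 0.163, -0.001, -0.0]
ft_force: [-0.4, 0.4, -0.9]
width: 0.0071
grasp_force: 88.9
```

```bash
python3 -c "
from h import *
T2(1);meas(1)"
```

```text
t 28.17 T2 -0.062 Mz -0.033 F 0.62 0.44 p 0.4438 -0.0918 yaw 18.80
t 28.22 T 0.020 +- 0.000 Mz 0.003 F [ 0.23 -0.05 -0.73] std [0. 0. 0.] p [ 0.4449 -0.0916  0.1218] yaw 18.83 r 0.1345 perp 0.0007
```

>>> jog_arm:
  commands:
    - [1, -0.25, -0.08, 0, 0]
    - [1, -0.3, -0.1, 0, 0]
    - [1, -0.3, -0.1, 0, 0]
    - [1, -0.25, -0.09, 0, 0]
    - [1, 0, 0, 0, 0]
    - [1, 0, 0, 0, 0]

```text
time_s: 28.72
eef_pos: [0.4174, -0.1007, 0.1218]
eef_rot: [0.987, 0.164, -0.0, -0.0]
ft_force: [1.7, 0.2, -0.4]
width: 0.0068
grasp_force: 88.9
```

```bash
python3 -c "
from h import *
meas(1);print(robot.state()['joints'].round(2))"
```

```text
t 28.77 T -0.123 +- 0.000 Mz -0.051 F [-0.45  0.31 -0.12] std [0. 0. 0.] p [ 0.418  -0.1006  0.1218] yaw 18.86 r 0.1629 perp 0.0005
[ 0.13  0.54  0.06  2.22 -0.09  0.38 -0.98]
```

The rod is clear of the loop. I'll carry it back above its rest.

>>> jog_arm:
  commands:
    - [1, -0.1, -0.4, 0.2, 0]
    - [1, -0.05, -0.8, 0.5, 0]
    - [1, 0.2, -1, 0.5, 0]
    - [1, 0.5, -1, 0, 0.1]
    - [1, 0.6, -1, 0, 0.2]
    - [1, 0.7, -1, 0, 0.2]
    - [1, 0.7, -1, 0, 0]
    - [1, 0.2, -1, 0, 0]

```text
time_s: 29.43
eef_pos: [0.4896, -0.2826, 0.1524]
eef_rot: [0.981, 0.194, 0.002, 0.001]
ft_force: [0.7, 0.0, -0.9]
width: 0.0073
grasp_force: 88.9
```

>>> jog_arm:
  commands:
    - [1, 0, -0.3, 0, 0]
    - [1, 0, 0, 0, 0]
    - [1, 0, 0, 0, 0]

```text
time_s: 29.68
eef_pos: [0.4856, -0.2879, 0.1516]
eef_rot: [0.981, 0.193, -0.0, -0.001]
ft_force: [-0.4, 1.1, -1.2]
width: 0.0074
grasp_force: 88.9
```

```bash
python3 -c "
from h import *
q=st();g=np.array([.4871,-.2868,.0288]);print((g-q['eef_pos'])/.025,np.radians(22.06-yaw(q))/.12)"
```

```text
{'time_s': 29.6833, 'eef_pos': [0.4856, -0.2879, 0.1516], 'ft_force': [-0.448, 1.1207, -1.1829], 'ft_torque': [0.0076, 0.0392, -0.0051], 'width': 0.0074, 'grasp_force': 88.9225} yaw 22.26 j7 -0.67
[ 0.06030642  0.04399147 -4.91027453] -0.029308032330027142
```

>>> jog_arm:
  commands:
    - [1, 0.06, 0.04, -0.8, 0]
    - [1, 0, 0, -1, 0]
    - [1, 0, 0, -1, 0]
    - [1, 0, 0, -0.8, 0]
    - [1, 0, 0, -0.5, 0]
    - [1, 0, 0, -0.3, 0]
    - [1, 0, 0, -0.2, 0]
    - [1, 0, 0, 0, 0]

```text
time_s: 30.35
eef_pos: [0.488, -0.2864, 0.0365]
eef_rot: [0.981, 0.194, -0.0, -0.0]
ft_force: [0.1, -0.2, -1.3]
width: 0.0075
grasp_force: 88.9
```

```bash
python3 -c "
from h import *
meas(2)
q=st();g=np.array([.4871,-.2868,.0288]);print((g-q['eef_pos'])/.025)"
```

```text
t 30.45 T 0.020 +- 0.004 Mz 0.012 F [-0.06 -0.27 -0.74] std [0.04 0.02 0.32] p [ 0.4884 -0.2869  0.0373] yaw 22.34 r 0.2536 perp 0.1897
{'time_s': 30.45, 'eef_pos': [0.4886, -0.2871, 0.0375], 'ft_force': [-0.0222, -0.2973, -1.0554], 'ft_torque': [0.0095, 0.0295, -0.0045], 'width': 0.0072, 'grasp_force': 88.9232} yaw 22.33 j7 -0.67
[-0.0591991   0.01181742 -0.3475642 ]
```

>>> jog_arm:
  commands:
    - [1, -0.06, 0.01, -0.15, 0]
    - [1, 0, 0, -0.1, 0]
    - [1, 0, 0, -0.06, 0]
    - [1, 0, 0, 0, 0]

```text
time_s: 30.78
eef_pos: [0.4868, -0.287, 0.0296]
eef_rot: [0.981, 0.193, 0.0, 0.0]
ft_force: [0.1, 1.3, 4.4]
width: 0.0068
grasp_force: 89.6
```

```bash
python3 -c "
from h import *
meas(3)"
```

```text
t 30.93 T -0.311 +- 0.027 Mz -0.186 F [-0.49  0.09  4.25] std [0.2  0.97 0.43] p [ 0.4868 -0.287   0.0296] yaw 22.28 r 0.2542 perp 0.1893
```

>>> jog_arm:
  commands:
    - [0.8, 0, 0, 0, 0]
    - [0.7, 0, 0, 0, 0]
    - [0.5, 0, 0, 0, 0]
    - [0.2, 0, 0, 0, 0]
    - [0, 0, 0, 0, 0]
    - [0, 0, 0, 0, 0]
    - [0, 0, 0, 0, 0]
    - [0, 0, 0, 0, 0]

```text
time_s: 31.6
eef_pos: [0.4865, -0.2867, 0.0289]
eef_rot: [0.981, 0.194, -0.0, -0.0]
ft_force: [-0.2, -0.4, -0.9]
width: 0.0849
grasp_force: 0.0
```

>>> jog_arm:
  commands:
    - [0, 0, 0, 0, 0]
    - [0, 0, 0, 0.3, 0]
    - [0, 0, 0, 0.6, 0]
    - [0, 0, 0, 1, 0]
    - [0, 0, 0, 1, 0]
    - [0, 0, 0, 1, 0]
    - [0, 0, 0, 1, 0]
    - [0, 0, 0, 1, 0]

```text
time_s: 32.27
eef_pos: [0.4864, -0.2867, 0.1783]
eef_rot: [0.981, 0.194, 0.0, 0.0]
ft_force: [0.1, -0.1, 1.1]
width: 0.0855
grasp_force: 0.0
```

>>> jog_arm:
  commands:
    - [0, -1, -0.6, 0, 0]
    - [0, -1, -0.6, 0, 0]
    - [0, -1, -0.6, 0, 0]
    - [0, 0, -1, 0, 0]
    - [0, 0, 0, 0, 0]
    - [0, 0, 0, 0, 0]

```text
time_s: 32.77
eef_pos: [0.411, -0.3583, 0.1771]
eef_rot: [0.981, 0.192, 0.0, 0.001]
ft_force: [-0.1, 0.3, -0.7]
width: 0.0856
grasp_force: 0.0
```

Run:
```python
from h import *
st()
t=np.mean([robot.camera('top').astype(float) for _ in range(2)],0);s=np.mean([robot.camera('side').astype(float) for _ in range(2)],0)
d=np.load('avg.npz')
def c(im,x,y,w,h,k): return np.clip((cv2.resize(im[y:y+h,x:x+w],None,fx=k,fy=k,interpolation=cv2.INTER_CUBIC)-20)*1.7,0,255).astype(np.uint8)
cv2.imwrite('pics/f.png',np.vstack([np.hstack([c(d['t'],210,180,160,100,2.4),c(t,210,180,160,100,2.4)]),np.hstack([c(d['s'],220,150,100,75,3.84),c(s,220,150,100,75,3.84)])]))
```

```text
{'time_s': 32.7667, 'eef_pos': [0.411, -0.3583, 0.1771], 'ft_force': [-0.0609, 0.2621, -0.721], 'ft_torque': [0.0595, 0.0078, 0.0041], 'width': 0.0856, 'grasp_force': 0.0} yaw 22.15 j7 -0.5
```

View pics/f.png

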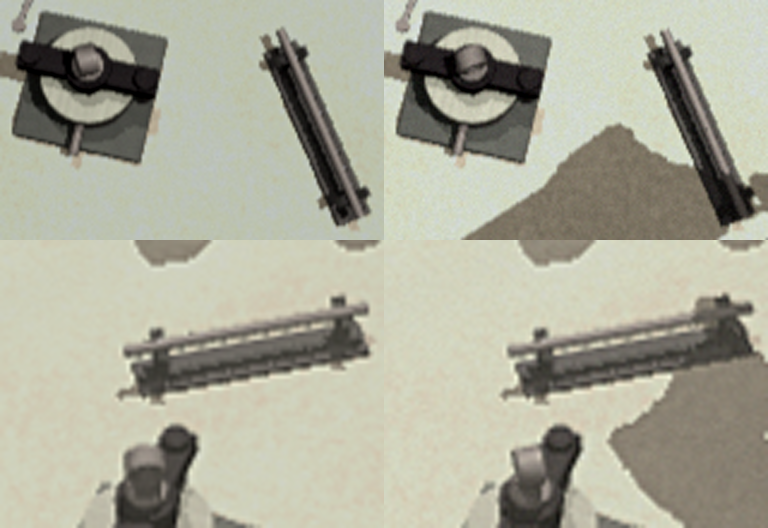

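The final view shows the rod back in its notches exactly as before, at (700,100) in the top panel. The eye has turned about 90° and nothing else has moved. I'm handing it in.

```bash
python3 -c "
from rig import robot
print(robot.sign_off())"
```

```text
the job is handed in; nothing more can be done
None
```

The job is handed in: I tightened the eye screw to about 0.42 N·m by my own measurement, inside the 0.35–0.5 range, and laid the rod back in its rest; the final pictures show the rod where it started and nothing else moved near the cell and rest, and the sign-off returned no verdict.

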